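Snap a capsule into the ultrasonic array

ROBOT

A 6-joint arm with a two-finger parallel gripper is mounted at the origin on the work surface. World frame = base frame: x ahead of the robot, y to its left, z up, the work surface at z = 0. Lengths are in m, angles in degrees, forces in N, time in s.
With the tool pointing down it reaches from about 0.275 to 0.825 m from the base axis. Payload 5.2 kg.
Tool frame: the origin (TCP) lies midway between the tips of the shut fingers; the grasp point (between the pads) lies 19 mm behind it; z points along the fingers, x is the direction in which the jaws open and shut, and the axes are right-handed (so a half turn about z gives the same grasp; the last joint's range is limited). The gripper opens to 93 mm and grips with 3 to 60 N. Pads are 15 mm wide; open, the fingers measure 128 mm over their backs; the gripper's body (75 mm by 188 mm) begins 65 mm behind the grasp point.
Start: joints at [-83.067, 14.817, 87.949, -0, 77.235, -11.62], TCP at [0.175, -0.521, 0.219] pointing down, gripper open.
Joint ranges: [-179.93, 179.93], [-52.35, 119.4], [10.71, 147.94], [-69.91, 249.91], [12.55, 155.21], [-178.61, 178.61]. Speed limits (degrees/s): [147.25, 147.25, 180, 180, 180, 180].

INTERFACE

Orientations are given as [roll, pitch, yaw] about the fixed x, y, z axes, in that order (R = Rz(yaw) Ry(pitch) Rx(roll)).
In Python, from cell import bot gives the robot as it stands. Calls block until the motion is done:
- bot.movep(position, orientation): joint-space move of the TCP to a pose.
- bot.move_linear(position, velocity=0.15, orientation=None, max_force=None): straight line of the TCP; orientation=None keeps the orientation; velocity is the mean speed in m/s. With max_force (N) it stops when the force on the tool has changed by that much, and returns True; else False.
- bot.move_j(angles): joint-space move.
- bot.command_gripper(opening, force=None): finger opening in m; force is the grip in N (None keeps the last); returns when the fingers have stopped.
- bot.pause(seconds).
- bot.ik(position, orientation): joint angles nearest the present ones, or None.
- bot.state(): the state.
- bot.capture(name): name is "scene" or "top" or "wrist"; returns a dict with "frame" (400x640x3 uint8, red, green, blue), "intrinsics" (3x3 intrinsics, pixels), "position" and "rotation" of the camera in the world. Camera axes: x right, y down, z forward; pixel columns grow to the right and rows downward; lengths in m; the calibration is good to about 2 mm. A picture is of the moment at which its call begins. There is no depth.
A pose or a line that the arm cannot do raises bot.PlanningError and nothing moves.
- bot.finish_job(): hands the job in, once; it reports no verdict.
The state is a dict: "time_s": time; "q": joint angles; "joint_vel": joint speeds; "effort": joint torques, N m; "tcp_pos": TCP position; "ee_rot": TCP orientation; "force": force on the tool from outside, world axes, zero at the start; "moment": the same for the moment, N m; "gripper_width": finger opening in m.
Only numpy, scipy, OpenCV 4.12 (cv2) and the standard library are available. Lean on these libraries where they do the work, as an engineer would, in place of code of your own. Each camera call takes 0.05 s, during which the arm holds its last target.

TASK

Stand the loose metal capsule, wide end down, in the open recess of the transducer array and let go of it. Then take the pusher from its stand and press the capsule straight down with it, through the snap and firmly home: bed it with more than 12 N for half a second, never loading it with more than 25 N, and never driving it past the catches with the fingers. Put the pusher back upright in its stand, all the way down, and leave the other small parts near the work where they are.

Things in the scene. Friction and masses are not known exactly. Their poses are not given: they have to be found in the camera images.
- capsule_centre (a point): Capsule, a round turned aluminium part with a black grille on its flat top, standing upright in the tray; 40 mm tall, 60 g. The point is on its axis, 20 mm above its underside; z up. Grip it by the upper 22 mm of its plain neck, 28 mm in diameter.
- capsule: The same capsule, origin at the centre of its underside. From there up: a cone growing from 26 to 34 mm diameter over 6 mm, a 1 mm rim of 34 mm, a shoulder narrowing to 28 mm at 16 mm, then the neck to the top at 40 mm. It is the tallest thing in the tray; the other parts there stand 70 mm or more from it, along the tray's long direction.
- capsule_base (a point): The point on the capsule's axis at its underside; z up along its axis.
- array: The transducer array: fixed case, 212 x 212 x 60 mm, clear sides, flat metal deck on top covered with flat black discs under 2 mm high, with one open round recess. Origin under its centre, on the table; x and y along its sides, z up. The recess's axis lies 25 mm from the centre in -x.
- socket (a point): Centre of the recess's mouth, level with the deck's top, z up, x and y as the array. Hole 36 mm in diameter, 2 mm chamfer. Four sprung catches stand 9 mm down; a capsule set in rests on them, underside about 11 mm below the deck. Pressed with about 5 to 9 N it slips past them at about 16 mm, then lands on a hard seat 17.8 to 22.8 mm down (varies, not measured: feel for it).
- pusher_grip (a point): Pusher: a hand press stick 110 mm long, 120 g, standing upright in its stand. The point is the middle of its square wooden handle, 24 x 24 mm and 60 mm long (30 mm above and below the point), sides along x and y, z up. 80 mm below the point is the flat underside of its round rubber foot.
- pusher: The same pusher; origin at the centre of the foot's underside, z up along the stick. Foot 24 mm in diameter, 10 mm thick, on a steel stem 14 mm thick.
- stand_hole0 (a point): Centre of the mouth of the hole in the pusher's stand, a fixed grey block 70 x 70 x 40 mm; z up. Hole 33 mm in diameter, 30 mm deep, with a 3 mm chamfer, mouth 40 mm above the table. With the pusher all the way down, the middle of its handle is 50 mm above this point.
- tray_in (a point): Centre of the inner floor of the fixed grey parts tray, about 4 mm above the table; tray 110 mm (along x) by 170 mm (along y), rim 12 mm above the table. The capsule stands in its -y half. Tray and stand may change sides.
- plug: short flanged aluminium plug in the tray, 28 mm wide, 16 mm tall; origin at the centre of its underside; leave it
- washer: steel ring in the tray, 28 mm outside, 6 mm thick; origin at the centre of its underside; leave it
- adapter: small stepped steel plug standing about 70 mm from the stand's centre, 20 mm wide, 30 mm tall; origin at the centre of its underside; leave it
- jar: small amber jar, 50 mm wide, 60 mm tall, far left of the array; origin at the centre of its underside; leave it
- weight: stepped steel weight, 36 mm wide, 40 mm tall, far right of the array; origin at the centre of its underside; leave it

How it is judged (in metres and radians):
On the way, in this order (a step that is already met when the one before it is completed fails the run):
1. the capsule stands upright in the mouth of the recess, on the catches, let go (horizontal distance between capsule_base and socket below 0.003 m and angle between capsule_base's own z axis and vertical below 0.1 rad and z of capsule_base in the frame of socket between -0.0145 and -0.007 m and contact force between the fingers and capsule below 0.1 N), for 0.2 s.
2. with the capsule past the catches, the pusher bears on it with more than 12 N (z of capsule_base in the frame of socket below -0.017 m and horizontal distance between capsule_base and socket below 0.003 m and contact force between pusher and capsule above 12 N), for 0.25 s.
At the end, for the whole second after the job is handed in: Capsule upright (0.1 rad), within 3 mm of the recess axis, underside at least 17 mm below the deck top, at rest; pusher back in its stand, upright (0.12 rad), within 12 mm of the hole axis and 6 mm of all the way down, at rest (z of capsule_base in the frame of socket below -0.017 m and horizontal distance between capsule_base and socket below 0.003 m and angle between capsule_base's own z axis and vertical below 0.1 rad and horizontal distance between pusher_grip and stand_hole0 below 0.012 m and z of pusher_grip in the frame of stand_hole0 below 0.056 m and angle between pusher_grip's own z axis and vertical below 0.12 rad and linear speed of each of pusher, capsule below 0.02 m/s); the robot touches nothing.
It fails at once if the pusher loads the capsule with more than 25 N (contact force between pusher and capsule above 25 N).
It fails at once if the fingers drive or hold the capsule past the catches (contact force between the fingers and capsule above 0.5 N and z of capsule_base in the frame of socket below -0.0145 m and horizontal distance between capsule_base and socket below 0.01 m).
It fails at once if another small part near the work is pushed more than 30 mm from its place (distance of any of plug, washer, adapter, jar, weight from where it was at the start of the episode above 0.03 m).
It also fails if it takes over 61 s, if anything falls off the work surface, if the arm or the gripper's body presses on something with over 40 N, if the wrist force passes 120 N, or if a joint passes its speed limit or range.

## Working session

There is one attempt and no reset: what is moved stays moved. The work goes in short steps, each a Python script; the robot and the scene stay as the last script left them, time stands still between calls to the robot, and variables do not carry over. Pictures are saved under pics/ and viewed, and the job is handed in when it is done.

```bash
ls; mkdir -p pics; python3 - <<'E'
from cell import bot
import cv2
for n in ["scene","top","wrist"]:
    c=bot.capture(n); cv2.imwrite(f"pics/{n}0.png",c["frame"][:,:,::-1]); print(n,c["intrinsics"],c["position"],c["rotation"])
print(bot.state())
E
```

```text
pics
scene [[402.24830308   0.         319.25724213]
 [  0.         402.24830308 193.96680403]
 [  0.           0.           1.        ]] [0.96956783 0.44816193 0.65346118] [-132.1676427     0.81372621  132.44697372]
top [[445.38982914   0.         329.58270575]
 [  0.         445.38982914 200.63390209]
 [  0.           0.           1.        ]] [ 4.27196055e-01 -5.23609310e-04  1.19187957e+00] [-174.88787934    0.2087304   -90.88209977]
wrist [[324.55991465   0.         320.97240816]
 [  0.         324.55991465 196.44290497]
 [  0.           0.           1.        ]] [ 0.23984689 -0.49857642  0.38453552] [ 1.66042615e+02  6.99213597e-02 -7.13903424e+01]
{'time_s': 0.15, 'q': array([-8.30661550e+01,  1.48499863e+01,  8.79942202e+01, -4.54731305e-04,
        7.72371607e+01, -1.16180782e+01]), 'joint_vel': array([-0.03082552, -0.06303499, -0.1762565 , -0.00575407, -0.05466603,
       -0.04656474]), 'effort': array([ 1.89297512e-03, -4.37646461e+01, -2.84233510e+01,  7.18938187e-02,
        3.80468869e-02, -1.00136731e-04]), 'tcp_pos': array([ 0.17497221, -0.5209878 ,  0.2180229 ]), 'ee_rot': array([-1.79984048e+02,  7.97893731e-02, -7.14479648e+01]), 'force': array([-0.18968692, -0.26685438,  0.92717585]), 'moment': array([ 0.01401592, -0.02161619, -0.02179285]), 'gripper_width': 0.09305039763002594}
```

View pics/top0.png

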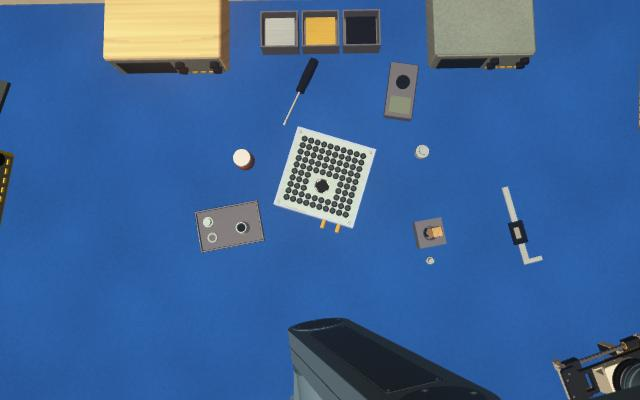

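View pics/scene0.png

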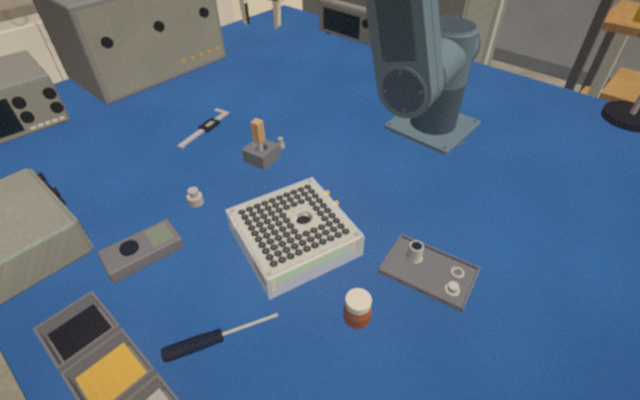

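View pics/wrist0.png

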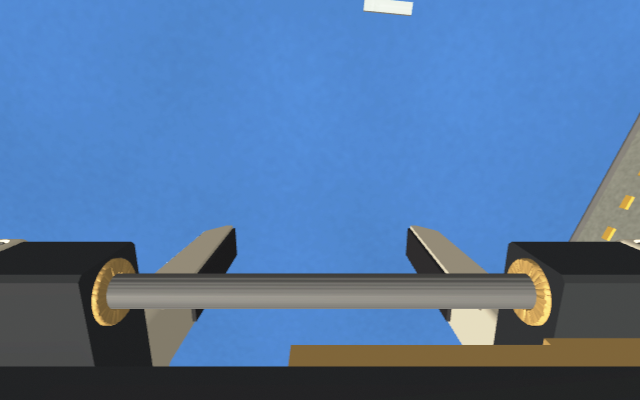

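The top view shows the capsule's grille at about (241,227), the recess at (322,186), the pusher handle at (437,232) and the adapter at (430,260). I'll get rough positions from that, then take closer wrist views.

```bash
cat > h.py <<'E'
import numpy as np, cv2
from scipy.spatial.transform import Rotation as Rn
from cell import bot
def cam(n,save=None):
    c=bot.capture(n)
    if save: cv2.imwrite(f"pics/{save}.png",c["frame"][:,:,::-1])
    np.savez(f"/tmp/{save or n}.npz",**c)
    return c
def load(n): return dict(np.load(f"/tmp/{n}.npz"))
def R(c): return Rn.from_euler("xyz",c["rotation"],degrees=True).as_matrix()
def ray(c,px,z):
    d=R(c)@np.linalg.inv(c["intrinsics"])@np.array([px[0],px[1],1.])
    t=(z-c["position"][2])/d[2]; return c["position"]+t*d
def proj(c,p):
    q=c["intrinsics"]@(R(c).T@(np.asarray(p,float)-c["position"])); return q[:2]/q[2]
def rpy(yaw): return [180,0,yaw]
E
python3 - <<'E'
from h import *
c=cam("top","top0")
for n,p,z in [("caps",(241,227),.044),("rec",(322,186),.06),("push",(437,232),.12),("adapter",(430,260),.03),("stand",(430,233),.04)]: print(n,ray(c,p,z))
P={k:ray(c,p,.06) for k,p in dict(a=(299,127),b=(376,150),c=(352,228),d=(274,205)).items()}
print(P, P['a']-P['d'],P['b']-P['a'])
for p in [(195,212),(259,201),(265,239),(203,252)]: print(ray(c,p,.012))
im=c["frame"][170:280,180:460,::-1]; cv2.imwrite("pics/topz.png",cv2.resize(im,None,fx=2.8,fy=2.8,interpolation=cv2.INTER_CUBIC))
s=bot.state(); w=cam("wrist","w0")
Rt=Rn.from_euler("xyz",s["ee_rot"],degrees=True).as_matrix()
print("cam in tool",Rt.T@(w["position"]-s["tcp_pos"]), (Rt.T@R(w)).round(3))
E
```

```text
caps [0.46534962 0.23127018 0.044     ]
rec [0.56640796 0.02086483 0.06      ]
push [ 0.44354647 -0.25459704  0.12      ]
adapter [ 0.37298549 -0.25518185  0.03      ]
stand [ 0.44247495 -0.25543908  0.04      ]
{'a': array([0.72123682, 0.07830607, 0.06      ]), 'b': array([ 0.65760141, -0.11956615,  0.06      ]), 'c': array([ 0.4579141, -0.0537541,  0.06     ]), 'd': array([0.51955719, 0.14395513, 0.06      ])} [ 0.20167963 -0.06564905  0.        ] [-0.06363541 -0.19787222  0.        ]
[0.50811237 0.36010152 0.012     ]
[0.53477823 0.18996562 0.012     ]
[0.43377708 0.17424153 0.012     ]
[0.402161   0.33777852 0.012     ]
cam in tool [-0.0008093  -0.06870868 -0.16658917] [[ 1.     0.001  0.001]
 [-0.001  0.97   0.242]
 [-0.    -0.242  0.97 ]]
```

View pics/topz.png

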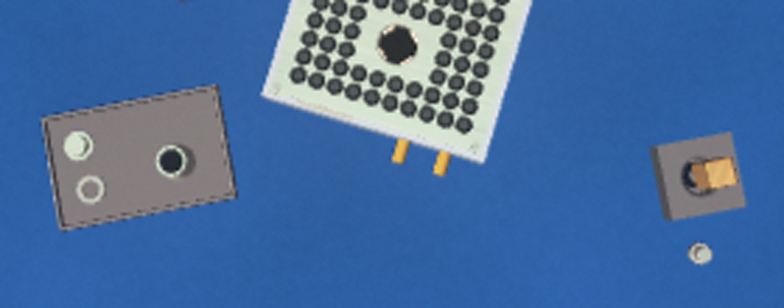

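```bash
cat >> h.py <<'E'
def go(x,y,z,yaw): bot.movep([x,y,z],rpy(yaw))
E
python3 - <<'E'
from h import *
for nm,x,y,z,yaw in [("wp",.443,-.255,.27,-79),("wr",.566,.021,.21,-18),("wc",.465,.231,.2,11)]:
    # choose the nearer of yaw and yaw+180
    q0=bot.state()["q"]; best=None
    for yy in (yaw,yaw+180,yaw-180):
        if abs(yy)>200: continue
        q=bot.ik([x,y,z],rpy(yy))
        if q is None: continue
        d=abs(np.array(q)-q0).max()
        if best is None or d<best[0]: best=(d,yy,q)
    print(nm,best)
    bot.move_j(best[2]); cam("wrist",nm); print(bot.state()["time_s"])
E
```

```text
wp (np.float64(48.17311500958418), -79, array([-4.24447944e+01,  9.02926839e+00,  8.81039398e+01, -2.54444375e-14,
        8.28667918e+01,  3.65552056e+01]))
1.725
wr (np.float64(33.3904828621314), -18, array([-9.15640292e+00,  1.68309795e+01,  8.64386184e+01, -2.54444375e-14,
        7.67304020e+01,  8.84359708e+00]))
2.95
wc (np.float64(23.386751271091075), 11, array([ 1.40954204e+01,  1.24373036e+01,  9.37729012e+01, -2.54444375e-14,
        7.37897952e+01,  3.09542040e+00]))
3.925
```

View pics/wp.png

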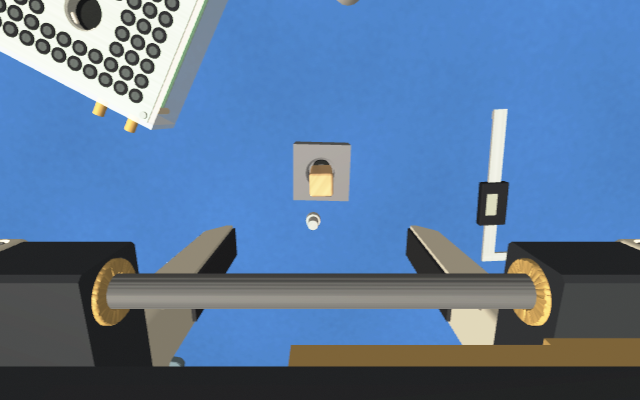

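View pics/wr.png

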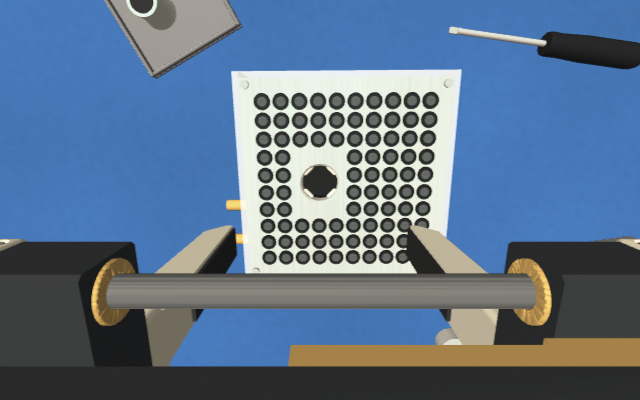

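View pics/wc.png

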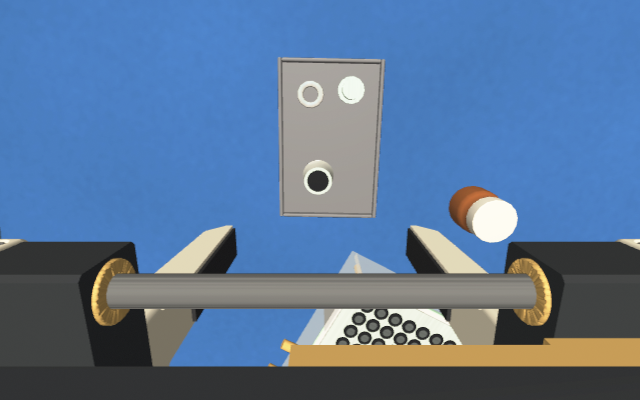

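Wrist views: the handle top is at about (321,182), the recess at (320,182) and the grille at (318,181). All of them are near the jaw midplane. Next I'll segment each one.

```bash
python3 - <<'E'
from h import *
def zoom(c,u,v,h,name,s=6):
    im=c["frame"][v-h:v+h,u-h:u+h,::-1]; cv2.imwrite(f"pics/{name}.png",cv2.resize(im,None,fx=s,fy=s,interpolation=cv2.INTER_CUBIC)); return im
a=[]
for n,u,v in [("wp",321,180),("wr",320,182),("wc",318,181)]:
    c=load(n); im=c["frame"][v-40:v+40,u-40:u+40,::-1]; a.append(cv2.resize(im,(266,266),interpolation=cv2.INTER_CUBIC))
    g=cv2.cvtColor(c["frame"],cv2.COLOR_RGB2GRAY)
    if n=="wp":
        hsv=cv2.cvtColor(c["frame"],cv2.COLOR_RGB2HSV); m=cv2.inRange(hsv,(8,60,190),(30,255,255))
        z=.12
    else:
        m=cv2.inRange(g,0,70); z=.06 if n=="wr" else .044
    k,lab,st,ce=cv2.connectedComponentsWithStats(m)
    for i in range(1,k):
        if abs(ce[i]-[u,v]).max()<25 and st[i,4]>30:
            mm=(lab==i).astype(np.uint8); cs,_=cv2.findContours(mm,0,1); q=cs[0]
            print(n,st[i],ce[i],ray(c,ce[i],z),cv2.minAreaRect(q),cv2.fitEllipse(q))
            if n=="wp":
                bx=cv2.boxPoints(cv2.minAreaRect(q)); w=np.array([ray(c,b,z)[:2] for b in bx]); print(w,w.mean(0)); print(np.degrees(np.arctan2(*(w-np.roll(w,1,0))[:, ::-1].T)), np.linalg.norm(w-np.roll(w,1,0),axis=1))
cv2.imwrite("pics/zz.png",np.hstack(a))
E
```

```text
wp [309 174  24  23 520] [320.10769231 184.84807692] [ 0.44391928 -0.25370959  0.12      ] ((320.5, 185.0), (22.0, 23.0), 90.0) ((320.14349365234375, 184.82896423339844), (25.062313079833984, 25.867292404174805), 105.67768096923828)
[[ 0.45256705 -0.24085737]
 [ 0.45690643 -0.26315327]
 [ 0.43496961 -0.26761227]
 [ 0.43055773 -0.24493952]] [ 0.4437502 -0.2541406]
[  10.50746273  -78.98638994 -168.51027654  101.01155347] [0.02238469 0.02271426 0.02238542 0.02309802]
wr [303 166  34  32 740] [319.56891892 181.35675676] [0.5677282  0.02435283 0.06      ] ((319.7486572265625, 181.27626037597656), (28.914140701293945, 29.731765747070312), 48.012786865234375) ((319.5660095214844, 181.3500213623047), (29.514455795288086, 31.479347229003906), 88.61964416503906)
wc [308 171  20  20 317] [317.52681388 180.51735016] [0.46411565 0.23337289 0.044     ] ((317.5, 180.5), (19.0, 19.0), 90.0) ((317.525146484375, 180.51708984375), (19.139217376708984, 19.264360427856445), 124.60114288330078)
```

View pics/zz.png

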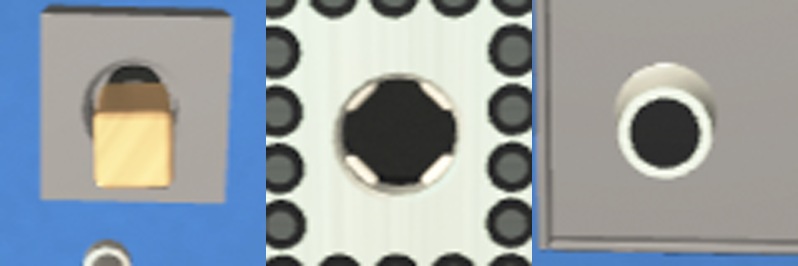

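```bash
cat >> h.py <<'E'
def hole(c,u,v,name=None):
    """recess: outer rim fit on pale deck -> pixel centre"""
    im=c["frame"]; g=cv2.cvtColor(im,cv2.COLOR_RGB2GRAY); h=26
    s=g[v-h:v+h,u-h:u+h]; s=cv2.resize(s,None,fx=8,fy=8,interpolation=cv2.INTER_CUBIC)
    # radial: outermost point where brightness departs from deck
    cc=np.array([h*8,h*8.]); pts=[]
    for it in range(2):
        pts=[]
        for a in np.arange(0,2*np.pi,np.pi/60):
            r=np.arange(22*8,9*8,-1); p=cc+np.outer(r,[np.cos(a),np.sin(a)])
            vals=s[np.clip(p[:,1].astype(int),0,s.shape[0]-1),np.clip(p[:,0].astype(int),0,s.shape[1]-1)].astype(float)
            ok=np.where((vals<200)&(r<20*8))[0]
            if len(ok): pts.append(p[ok[0]])
        pts=np.array(pts,np.float32); e=cv2.fitEllipse(pts); cc=np.array(e[0])
    if name:
        o=cv2.cvtColor(s,cv2.COLOR_GRAY2BGR); cv2.ellipse(o,e,(0,0,255),1)
        for p in pts: cv2.circle(o,(int(p[0]),int(p[1])),1,(0,255,0))
        cv2.imwrite(f"pics/{name}.png",o)
    return (cc-3.5)/8+[u-h,v-h], np.array(e[1])/8
def dark(c,u,v,thr=70):
    g=cv2.cvtColor(c["frame"],cv2.COLOR_RGB2GRAY)
    k,lab,st,ce=cv2.connectedComponentsWithStats(cv2.inRange(g,0,thr))
    i=[i for i in range(1,k) if abs(ce[i]-[u,v]).max()<25 and st[i,4]>100]
    return [(ce[j],st[j]) for j in i]
E
python3 - <<'E'
from h import *
for nm,x,y,z,yaw in [("wc2",.465,.232,.2,-169),("wr2",.566,.022,.21,162)]:
    q=bot.ik([x,y,z],rpy(yaw)); print(q); bot.move_j(q); cam("wrist",nm); print(bot.state()["time_s"])
c=load("wc2"); print(dark(c,320,181),[ray(c,d[0],.044) for d in dark(c,320,181)])
for n in("wr","wr2"):
    c=load(n); p,ax=hole(c,320,182,n+"e"); print(n,p,ax,ray(c,p,.06))
a=[]
for n in ("wr2","wc2"):
    c=load(n); a.append(cv2.resize(c["frame"][:,:,::-1],(400,250)))
cv2.imwrite("pics/a2.png",np.vstack([np.hstack(a),cv2.resize(np.hstack([cv2.imread("pics/wre.png"),cv2.imread("pics/wr2e.png")]),(600,300))[:, :600] if 0 else np.hstack([cv2.resize(cv2.imread("pics/wre.png"),(400,330)),cv2.resize(cv2.imread("pics/wr2e.png"),(400,330))])]))
E
```

```text
[  14.20489627   12.48285771   93.71395416    0.           73.80318813
 -176.79510373]
6.625
[  -9.05455359   16.83485744   86.4332429     0.           76.73189966
 -171.05455359]
7.6
[(array([323.60191083, 183.85987261]), array([314, 174,  20,  20, 314], dtype=int32))] [array([0.46408355, 0.23332205, 0.044     ])]
wr [318.23170662 181.59898376] [35.36547089 37.35401535] [0.56638736 0.02453208 0.06      ]
wr2 [321.53806305 183.58473206] [36.43981171 37.15550232] [0.56635018 0.02371211 0.06      ]
```

View pics/a2.png

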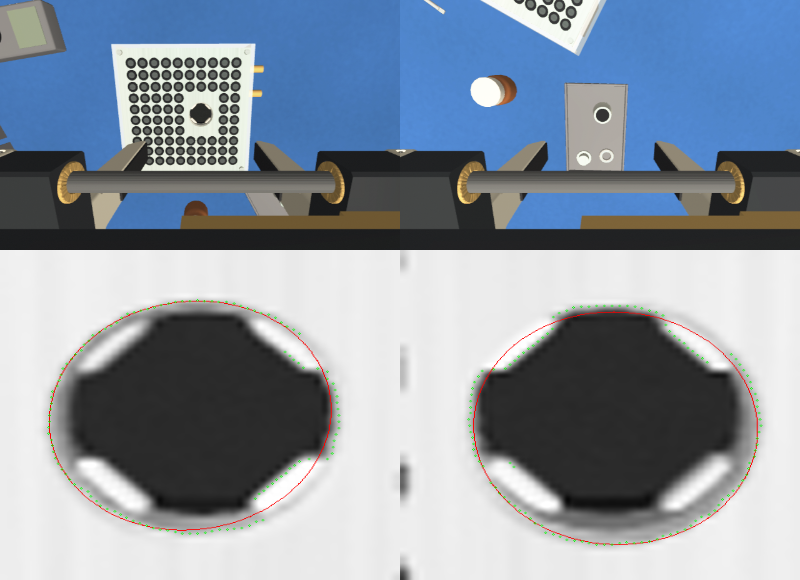

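```bash
python3 - <<'E'
from h import *
for n in("wr","wr2"):
    c=load(n); d=dark(c,320,183)
    for p,s in d: print(n,p,s,ray(c,p,.06),ray(c,p,.05),ray(c,p,.04))
    g=cv2.cvtColor(c["frame"],cv2.COLOR_RGB2GRAY); v,u=int(p[1]),int(p[0]); print(g[v,u-24:u+24]); print(g[v-24:v+24,u])
    # discs nearest symmetrical: all disc centres
    k,lab,st,ce=cv2.connectedComponentsWithStats(cv2.inRange(g,0,130)); 
    D=[ray(c,ce[i],.061) for i in range(1,k) if 120<st[i,4]<420 and abs(st[i,2]-st[i,3])<5 and abs(ce[i]-p).max()<48 and abs(ce[i]-p).max()>20]
    D=np.array(D); print(len(D),D.mean(0))
E
```

```text
wr [319.56891892 181.35675676] [303 166  34  32 740] [0.5677282  0.02435283 0.06      ] [0.56706942 0.02245417 0.05      ] [0.56641065 0.02055551 0.04      ]
[237 240 241 239 231 193 154 118  58  45  43  44  42  41  42  43  42  42
  43  43  42  43  43  42  42  43  43  42  44  44  43  41  42  43  42  42
  43  43  42  42  43  45 151 220 235 238 238 236]
[237 237 237 236 236 236 227 156 115  42  44  44  44  44  43  44  42  43
  43  43  43  41  41  42  42  41  42  43  43  42  43  43  43  44  45  43
  43  41  32  29  60 158 161 188 237 237 237 237]
18 [0.56602017 0.022928   0.061     ]
wr2 [320.64634146 181.13550136] [304 166  34  32 738] [0.56643164 0.02107788 0.06      ] [0.5670466  0.02297594 0.05      ] [0.56766156 0.02487401 0.04      ]
[236 234 236 238 238 236 228 168  61  42  44  44  42  41  41  41  42  42
  43  43  41  41  41  42  43  42  41  43  44  42  42  42  43  42  44  44
  42  43  42  42  43  52 103 148 188 226 239 241]
[237 237 237 237 237 237 233 225  90  44  43  45  43  42  42  42  42  43
  42  42  43  44  43  41  43  42  42  41  42  42  43  44  42  43  43  43
  43  42  21  25  68 110 113 156 178 198 236 236]
18 [0.56589968 0.0230177  0.061     ]
```

```bash
python3 - <<'E'
from h import *
print(ray(load("wr"),(319.0,182.0),.06),ray(load("wr2"),(321.5,183.2),.06))
E
```

```text
[0.56698722 0.02390866 0.06      ] [0.56626645 0.02332884 0.06      ]
```

```bash
python3 - <<'E'
from h import *
C=(.4641,.2333)
bot.command_gripper(.06,15)
q=bot.ik([*C,.12],rpy(11)); print(q); bot.move_j(q)
print(bot.move_linear([*C,.019],.08,max_force=6), bot.state()["tcp_pos"])
bot.command_gripper(.02,15); print(bot.state()["gripper_width"])
bot.move_linear([*C,.13],.15); s=bot.state(); print(s["gripper_width"],s["force"],s["time_s"])
cam("wrist","held"); cam("scene","held_s")
E
```

```text
[ 1.43721684e+01  1.68449276e+01  1.00044528e+02 -2.54444375e-14
  6.31105439e+01  3.37216844e+00]
False [0.46453123 0.23343917 0.0194923 ]
0.027796816978660866
0.027831265544203433 [-0.207914   -0.19381438 -0.0580544 ] 13.8333
```

View pics/held.png

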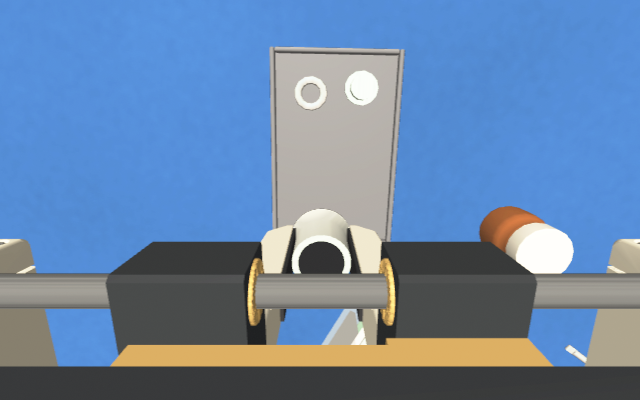

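View pics/held_s.png

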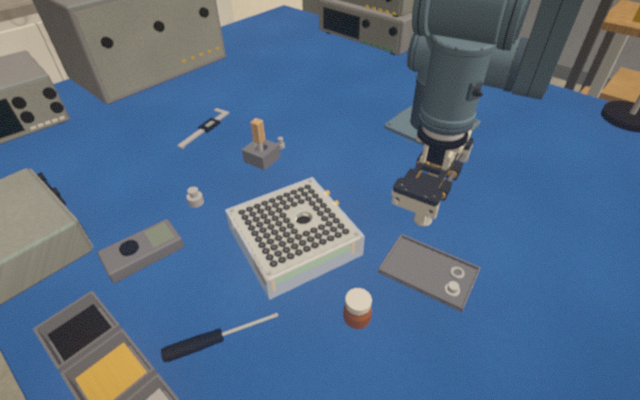

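The capsule is held upright: the grille is at about (321,262), centred between the jaws, and the neck is plain below the pads. I'll check the in-hand offset and then place it.

```bash
python3 - <<'E'
from h import *
c=load("held"); d=dark(c,322,262,75); s=bot.state(); print(d,s["tcp_pos"],s["ee_rot"])
for p,st in d: print(ray(c,p,s["tcp_pos"][2]+.025)-s["tcp_pos"])
H=(.5667,.0232)
bot.movep([*H,.115],rpy(-18))
s=bot.state(); f0=s["force"]; print(s["tcp_pos"],f0)
hit=bot.move_linear([*H,.065],.04,max_force=3.5)
s=bot.state(); print(hit,s["tcp_pos"],s["force"],s["moment"],s["time_s"])
E
```

```text
[(array([320.99017199, 259.07534808]), array([ 299,  242,   45,   32, 1221], dtype=int32))] [0.46320577 0.2330535  0.12875387] [1.79991827e+02 1.42723357e-01 1.10009722e+01]
[0.00205073 0.00205114 0.025     ]
[0.5660326  0.0241826  0.11467097] [-5.34869816e-04  4.09890060e-01 -6.98145203e-01]
False [0.56649245 0.02310843 0.06507866] [-1.95884204 -0.26743697 -0.3197138 ] [-0.26551023  0.21050743 -0.01953328] 16.2667
```

```bash
python3 - <<'E'
from h import *
bot.command_gripper(.06,15); bot.pause(.3)
s=bot.state(); print(s["tcp_pos"],s["force"])
bot.move_linear([.5667,.0232,.17],.2)
bot.movep([.5667,.0232,.24],rpy(-18)); bot.pause(.15)
c=cam("wrist","placed"); s=bot.state(); print(s["time_s"],s["tcp_pos"])
im=c["frame"][130:240,250:390,::-1]; cv2.imwrite("pics/placedz.png",cv2.resize(im,None,fx=5,fy=5,interpolation=cv2.INTER_CUBIC))
for p,st in dark(c,320,185,75): print(p,st,ray(c,p,.089))
E
```

```text
[0.5666985  0.02318661 0.06499406] [-0.19235948  0.96433962  0.57278055]
18.55 [0.56545857 0.02336044 0.23756715]
[322.80120482 188.92168675] [313 179  21  21 332] [0.56697361 0.02026339 0.089     ]
```

View pics/placedz.png

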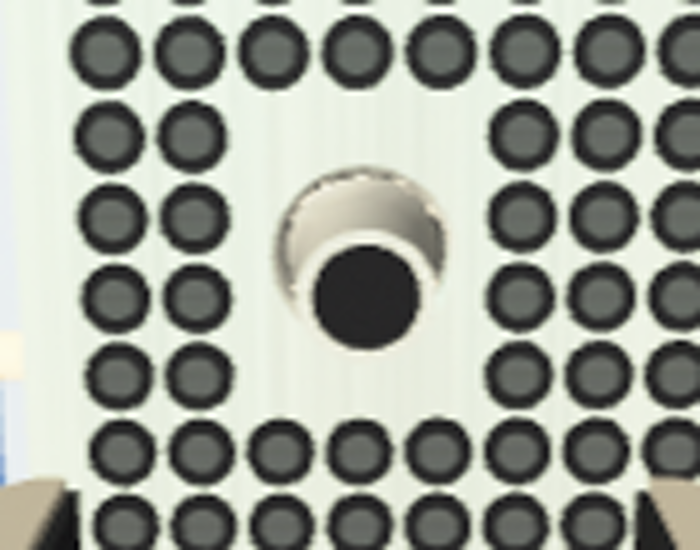

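```bash
python3 - <<'E'
from h import *
c=cam("wrist","placed2"); s=bot.state(); print(s["time_s"],s["tcp_pos"],c["position"],load("placed")["position"])
for p,st in dark(c,320,185,75): print(p,st,ray(c,p,.089),ray(c,p,.1))
c=cam("scene","placed_s")
im=c["frame"][160:300,210:390,::-1]; cv2.imwrite("pics/placed_sz.png",cv2.resize(im,None,fx=4,fy=4,interpolation=cv2.INTER_CUBIC))
g=cv2.cvtColor(c["frame"],cv2.COLOR_RGB2GRAY)
print([proj(c,[.5667,.0232,z]) for z in (.06,.089,.1)])
E
```

```text
18.6 [0.56567104 0.02331636 0.23788796] [0.58860158 0.08792333 0.40411392] [0.58852755 0.08793311 0.40395097]
[322.61329305 188.90332326] [313 179  21  21 331] [0.56694521 0.02028379 0.089     ] [0.56770119 0.02264495 0.1       ]
[array([303.17560559, 217.25983558]), array([302.5862084 , 207.17392313]), array([302.35518563, 203.22060367])]
```

View pics/placed_sz.png

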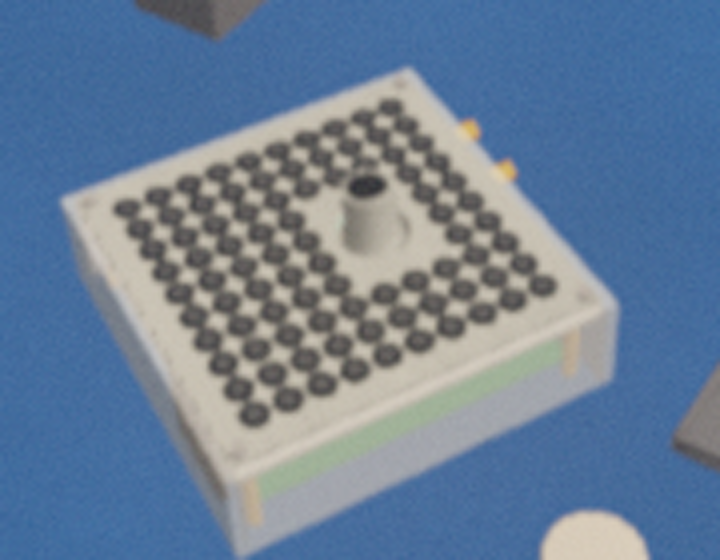

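```bash
python3 - <<'E'
from h import *
def rd(c,p): return c["position"], (lambda d:d/np.linalg.norm(d))(R(c)@np.linalg.inv(c["intrinsics"])@np.array([*p,1.]))
def tri(L):
    A=0;b=0
    for o,d in L: M=np.eye(3)-np.outer(d,d); A=A+M;b=b+M@o
    x=np.linalg.solve(A,b); return x,[np.linalg.norm(np.cross(x-o,d)) for o,d in L]
w=load("placed2"); s=load("placed_s"); t=cam("top","placed_t")
ds=dark(s,302,206,80); print(ds)
g=cv2.cvtColor(s["frame"],cv2.COLOR_RGB2GRAY); print(g[200:213,292:312])
pw=dark(w,320,188,75)[0][0]
print(tri([rd(w,pw),rd(s,(301.7,206.5))]))
k=dark(t,322,183,80); print(k)
g=cv2.cvtColor(t["frame"],cv2.COLOR_RGB2GRAY); print(g[172:196,310:334])
E
```

```text
[]
[[ 96 144 180 186 182 158 113  85  94 100  94 106 130 150 125 106  98  82
   88 129]
 [ 92 133 157 167 169 149 101  98 111 107 105 112 140 174 170 161 142 107
   89 102]
 [ 87 102 112 118 132 135 118 124 137 124 119 129 153 182 189 183 159 109
   84  92]
 [ 90  93  87  94 111 123 115 121 125 108 110 120 137 162 178 181 155 105
   85  96]
 [ 89  91  95 107 122 120  99  86  80  74  69  76  91 118 155 173 163 126
   95  88]
 [ 86  87 104 125 132 102  71  55  57  54  65  60  58  81 122 171 179 164
  134 111]
 [132 117 126 139 130  84  55  57  57  57  59  62  55  67 112 165 185 184
  174 162]
 [172 164 166 161 141  86  54  60  59  62  55  54  62  90 136 169 185 189
  189 183]
 [187 186 184 177 157 118  82  66  62  65  70  82 106 134 163 179 180 190
  192 184]
 [189 189 186 171 161 146 124 105 100 105 118 132 151 165 177 179 181 183
  191 187]
 [187 189 179 157 144 145 143 142 143 146 153 162 174 175 177 177 179 186
  191 190]
 [190 189 180 157 131 132 138 146 150 153 162 165 170 170 173 175 177 181
  190 190]
 [190 188 185 166 133 119 127 135 140 148 155 164 167 170 173 177 178 176
  1
[... 2031 characters left out ...]
49  50  54  57  57  59  58  59  60  70  76  61  51  56  59  58  58
   58  55  68 213 220 220]
 [ 58  56  58  54  50  48  53  58  59  58  58  58  46  56  60  58  58  58
   60  48 157 213 216 216]
 [ 58  57  59  58  56  56  54  53  57  58  58  55  41  58  58  58  59  59
   58  45 164 215 218 219]
 [ 57  58  59  58  57  57  56  58  59  58  57  52  50  58  58  58  58  57
   55  70 207 218 219 219]
 [ 58  57  58  57  58  59  58  57  57  58  58  44  57  60  58  59  58  59
   53  72 216 220 220 219]
 [ 58  59  59  58  58  58  58  59  57  58  57  40  57  57  59  59  58  60
   47 159 219 222 222 221]
 [ 59  57  58  60  58  57  60  58  58  58  53  50  56  59  57  59  57  55
   41 207 218 220 221 222]]
```

```bash
python3 - <<'E'
from h import *
w=load("placed2"); print(ray(w,(322.1,179.9),.06), ray(w,(322.1,179.9+0.5),.06))
g=cv2.cvtColor(w["frame"],cv2.COLOR_RGB2GRAY); print(g[155:172,322]); print(g[180,298:348])
# discs vs earlier view (yaw -18)
for n,p in(("wr",(319,182)),("wr2",(321.5,183.2)),("placed2",(322.1,180))):
    c=load(n); gg=cv2.cvtColor(c["frame"],cv2.COLOR_RGB2GRAY)
    k,lab,st,ce=cv2.connectedComponentsWithStats(cv2.inRange(gg,0,150))
    D=np.array([ray(c,ce[i],.0615) for i in range(1,k) if 100<st[i,4]<420 and abs(st[i,2]-st[i,3])<5])
    d=np.linalg.norm(D[:,:2]-[.5667,.0225],axis=1); print(n,len(D)); 
    A=D[(d<.06)&(d>.02)]; print(len(A),A.mean(0)); np.save("/tmp/D_"+n,D)
E
```

```text
[0.5674813  0.02370495 0.06      ] [0.56731247 0.02318217 0.06      ]
[237 237 237 237 237 237 237 235 179 142 234 216 208 199 192 192 190]
[237 238 239 241 240 232 195 150 127 163 194 193 196 200 220 232 234 232
 193  99  38  39  39  39  39  38  39  39  39  38 107 201 233 234 234 202
 131 108 108 102 131 210 237 238 239 237 235 237 239 237]
wr 83
26 [0.56604785 0.02305616 0.0615    ]
wr2 82
26 [0.56591482 0.02287274 0.0615    ]
placed2 83
26 [0.56602821 0.02305482 0.0615    ]
```

```bash
python3 - <<'E'
from h import *
q=bot.ik([.5667,.0225,.215],rpy(162)); bot.move_j(q); bot.pause(.1)
c=cam("wrist","placed3"); s=bot.state(); print(s["time_s"],s["tcp_pos"])
for p,st in dark(c,320,190,75): print(p,st,ray(c,p,.089))
im=c["frame"][120:240,240:390,::-1]; cv2.imwrite("pics/placed3z.png",cv2.resize(im,None,fx=5,fy=5,interpolation=cv2.INTER_CUBIC))
E
```

```text
21.5 [0.56669559 0.02250625 0.21502875]
[321.48994975 185.88190955] [311 175  22  23 398] [0.56688862 0.02047211 0.089     ]
```

View pics/placed3z.png

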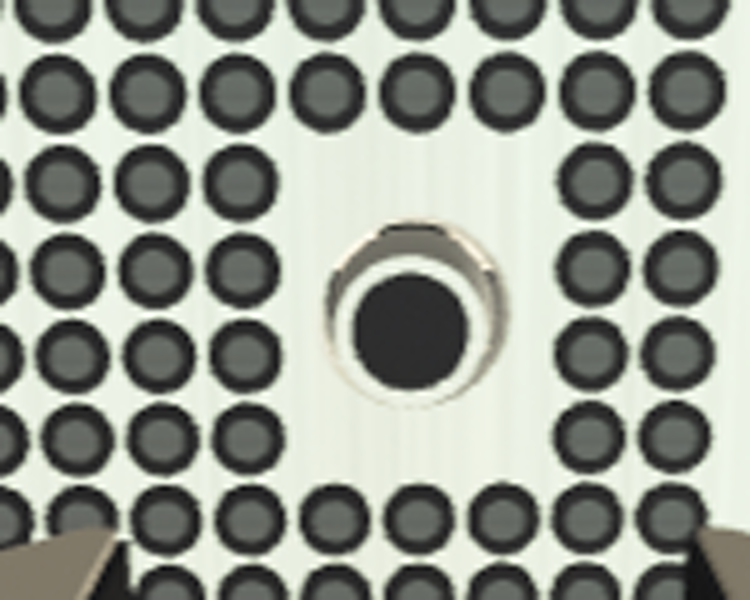

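The capsule sits at the right height: triangulated top z is 0.0893, matching the rest depth. Its grille is about 2.7 mm towards −y of the recess axis, so it may be leaning slightly. I'll square it up with a gentle grip across that direction.

```bash
python3 - <<'E'
from h import *
H=(.5667,.0231)
q=bot.ik([*H,.12],rpy(72)); print(q); bot.move_j(q)
print(bot.move_linear([*H,.0655],.08,max_force=6))
bot.command_gripper(.02,3); s=bot.state(); print(s["gripper_width"],s["force"],s["moment"])
bot.command_gripper(.06,3); bot.pause(.25); s=bot.state(); print(s["force"],s["moment"])
bot.move_linear([*H,.19],.2); bot.pause(.2)
c=cam("wrist","placed4"); s=bot.state(); print(s["time_s"],s["tcp_pos"])
for p,st in dark(c,320,210,75): print(p,st,ray(c,p,.089))
im=c["frame"][120:260,240:400,::-1]; cv2.imwrite("pics/placed4z.png",cv2.resize(im,None,fx=4,fy=4,interpolation=cv2.INTER_CUBIC))
E
```

```text
[-8.93128620e+00  2.13361255e+01  9.33566718e+01 -2.54444375e-14
  6.53072027e+01 -8.09312862e+01]
False
0.02794705594144864 [-0.25197612 -2.83205896  3.1428434 ] [-0.47225589  0.03255762 -0.01122444]
[-1.36849154  0.81326354 -0.23283941] [ 0.08609259 -0.16284051 -0.01058042]
26.3333 [0.56604817 0.02318057 0.18864399]
[318.55414013 196.99575372] [307 185  24  25 471] [0.56692864 0.0226787  0.089     ]
[309.70754717 224.31132075] [303 218  15  14 106] [0.58766159 0.00789588 0.089     ]
[328.23076923 224.22115385] [321 218  15  14 104] [0.59250302 0.02312512 0.089     ]
```

View pics/placed4z.png

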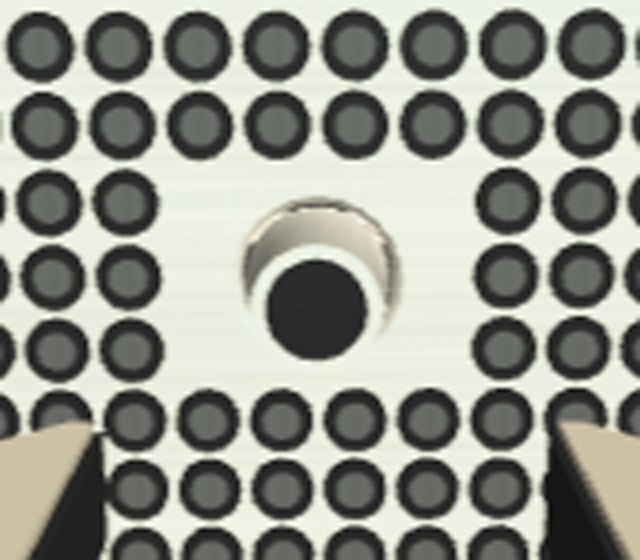

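Squared up: the grille is now at (0.5669, 0.0227), on the recess axis to within about 0.5 mm, and the rim gap looks even. Now I'll fetch the pusher.

```bash
python3 - <<'E'
from h import *
P=(.4437,-.2540)
q=bot.ik([*P,.16],rpy(-79)); print(q); bot.move_j(q)
print(bot.move_linear([*P,.071],.1,max_force=8)); print(bot.state()["tcp_pos"])
bot.command_gripper(.015,45); s=bot.state(); print(s["gripper_width"],s["tcp_pos"])
bot.move_linear([*P,.19],.12); bot.pause(.1); s=bot.state(); print(s["gripper_width"],s["tcp_pos"],s["force"],s["time_s"])
c=cam("wrist","ph"); cam("scene","phs")
im=load("phs")["frame"][50:250,180:380,::-1]
cv2.imwrite("pics/phz.png",np.hstack([cv2.resize(im,(400,400)),c["frame"][:,120:520,::-1]]))
E
```

```text
[-4.23058139e+01  1.36461475e+01  9.81687767e+01 -2.54444375e-14
  6.81850758e+01  3.66941861e+01]
False
[ 0.44412507 -0.25433835  0.07155337]
0.023930939897497307 [ 0.4437838  -0.25405903  0.07113437]
0.023743527398756906 [ 0.44326314 -0.25360866  0.18905587] [-1.13692435  0.33216893 -1.47901329] 31.0667
```

View pics/phz.png

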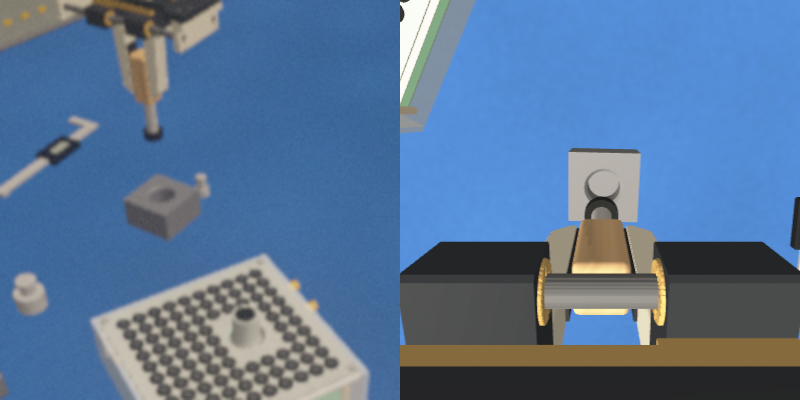

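```bash
python3 - <<'E'
from h import *
c=load("ph"); print("hole", ray(c,(322.5,183.5),.04))
H=(.5668,.0229)
yaw=-46
bot.movep([*H,.17],rpy(yaw))
bot.move_linear([*H,.155],.08); bot.pause(.2)
s=bot.state(); f0=s["force"]; print(s["tcp_pos"],f0,s["moment"],s["time_s"])
hit=bot.move_linear([*H,.147],.012,max_force=2.5); s=bot.state(); print(hit,s["tcp_pos"],s["force"]-f0,s["time_s"])
E
```

```text
hole [ 0.44634793 -0.25340381  0.04      ]
[0.56707049 0.02251304 0.15539468] [ 0.05547341 -0.40371929 -1.47786913] [ 0.05461449 -0.03915189 -0.03687598] 32.8667
True [0.56693849 0.02289089 0.14921489] [ 0.51427074 -0.62619144  3.95996993] 33.3667
```

```bash
python3 - <<'E'
from h import *
H=(.5668,.0229)
f0z=-1.478
for i in range(3):
    s=bot.state(); fz=s["force"][2]-f0z; print("now",fz,s["tcp_pos"][2])
    hit=bot.move_linear([*H,.132],.008,max_force=10-fz if fz<8 else 3)
    s=bot.state(); print(hit,s["tcp_pos"],s["force"]-[0,0,f0z],s["time_s"])
    if s["tcp_pos"][2]<.1435: break
E
```

```text
now 3.9601007956331458 0.149214885285413
True [0.56528831 0.0231407  0.14140211] [-0.27084893  0.01499853  6.25772275] 34.3917
```

```bash
python3 - <<'E'
from h import *
f0z=-1.478
bot.pause(.1); s=bot.state(); print(s["tcp_pos"],s["force"]-[0,0,f0z])
z=s["tcp_pos"][2]
for i in range(14):
    fz=bot.state()["force"][2]-f0z
    if fz>11: break
    z-=.0004
    bot.move_linear([.5668,.0229,z],.01,max_force=max(3,14-fz)); s=bot.state(); print(round(z,4),s["tcp_pos"].round(5),(s["force"][2]-f0z).round(2),round(s["time_s"],2))
E
```

```text
[0.56532429 0.02313879 0.14141655] [-0.73035273  0.4427396   6.58618169]
0.141 [0.56573 0.0231  0.14142] 9.64 34.79
0.1406 [0.5658  0.0231  0.14143] 11.91 35.04
```

```bash
python3 - <<'E'
from h import *
f0z=-1.478; z=.1406
bot.pause(.1); print(bot.state()["force"][2]-f0z)
for i in range(8):
    fz=bot.state()["force"][2]-f0z
    if fz>16: break
    z-=.0004
    bot.move_linear([.5668,.0229,z],.01,max_force=6); s=bot.state(); print(round(z,4),s["tcp_pos"].round(5),(s["force"][2]-f0z).round(2),round(s["time_s"],2))
for i in range(8):
    bot.pause(.1); s=bot.state(); print((s["force"]-[0,0,f0z]).round(2),s["tcp_pos"][2].round(5))
bot.move_linear([.5668,.0229,.155],.03); bot.pause(.15)
s=bot.state(); print(s["force"],s["gripper_width"],s["time_s"])
E
```

```text
12.792665228984193
0.1402 [0.56579 0.02313 0.14141] 14.55 35.39
0.1398 [0.56578 0.02312 0.14139] 16.76 35.64
[-5.5   0.13 17.06] 0.14139
[-6.39  0.83 16.59] 0.14139
[-5.47  0.88 17.26] 0.1414
[-6.02  1.58 16.84] 0.14138
[-5.87  2.08 17.79] 0.1414
[-5.53  0.99 16.97] 0.1414
[-5.61  1.46 17.46] 0.14137
[-5.8   0.56 16.4 ] 0.14138
[ 0.61736487  0.30164656 -0.98014488] 0.023879582288941152 37.25
```

```bash
python3 - <<'E'
from h import *
S=(.4445,-.2538)
bot.move_linear([.5668,.0229,.19],.15)
bot.movep([*S,.19],rpy(-79))
bot.move_linear([*S,.12],.12); bot.pause(.1); f0=bot.state()["force"]
hit=bot.move_linear([*S,.0715],.05,max_force=6); s=bot.state(); print(hit,s["tcp_pos"],s["force"]-f0,s["time_s"])
hit=bot.move_linear([*S,.0700],.02,max_force=4); s=bot.state(); print(hit,s["tcp_pos"],s["force"]-f0,s["time_s"])
E
```

```text
True [ 0.44408045 -0.25345561  0.0710917 ] [-0.25523302  1.1102074   7.67255419] 40.5833
False [ 0.44431931 -0.25359776  0.07105643] [-3.28239401  2.60458469 12.72600843] 40.8333
```

Contact came at z = 0.0711, which is where I took the pusher from, so it is bottomed in the stand. I'll release it, retreat and check.

```bash
python3 - <<'E'
from h import *
S=(.4443,-.2537)
bot.command_gripper(.06,20); bot.pause(.1)
bot.move_linear([*S,.15],.15); bot.movep([*S,.25],rpy(-79)); bot.pause(.2)
w=cam("wrist","e1"); 
bot.movep([.5667,.0228,.24],rpy(-18)); bot.pause(.2); w2=cam("wrist","e2"); s=cam("scene","e3"); print(bot.state()["time_s"])
for p,st in dark(w2,320,185,75): print(p,st,ray(w2,p,.081))
hsv=cv2.cvtColor(w["frame"],cv2.COLOR_RGB2HSV); m=cv2.inRange(hsv,(8,60,190),(30,255,255)); m[240:]=0
k,lab,st,ce=cv2.connectedComponentsWithStats(m); i=1+st[1:,4].argmax(); print(st[i],ce[i],ray(w,ce[i],.12))
cv2.imwrite("pics/e.png",np.vstack([np.hstack([x["frame"][100:250,220:420,::-1] for x in (w,w2)]+[]).repeat(2,0).repeat(2,1),cv2.resize(s["frame"][80:260,160:480,::-1],(800,450))[:300]]))
E
```

```text
44.5833
[319.65189873 183.        ] [310 173  20  21 316] [0.56720161 0.02271622 0.081     ]
[309 178  26  25 613] [321.19249592 189.93637847] [ 0.44442436 -0.25166506  0.12      ]
```

View pics/e.png

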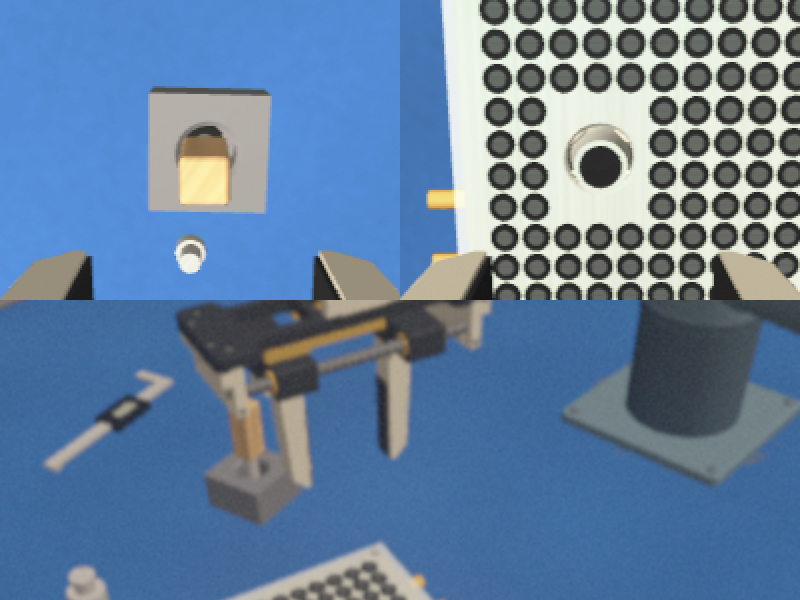

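```bash
python3 - <<'E'
from h import *
bot.finish_job(); print(bot.state()["time_s"])
E
```

```text
the job is handed in; nothing more can be done
the job is handed in; nothing more can be done
```

I stood the capsule in the recess and let go. I then pressed it home with the pusher, put the pusher back in its stand and handed the job in at about 45 s. No verdict is reported.

- **Placing:** the first release left the capsule's top about 2.7 mm off the recess axis, so it may have been leaning. I squared it with a light 3 N grip while it rested on the catches. Its top then measured about 0.5 mm from the axis, and before squaring its height had matched the rest depth.
- **Pressing:** the foot went through the snap and stopped hard about 7.8 mm below first contact, so the underside is roughly 18.8 mm below the deck. I held it at 16.4 to 17.8 N for about 0.8 s. The highest wrist-sensor reading I took was 17.8 N, read only between moves. A sideways force of about 6 N showed during the hold.
- **Last checks:** the capsule's top was still within about 0.8 mm of the recess axis. The pusher bottomed at the height I took it from, and in the last picture it stands in its hole beside the adapter. The robot was clear of everything.
- **Loose ends:** the recess position estimates disagreed by up to about 1 mm, and I inferred the capsule's depth from arm travel, not from a picture. The last picture put the handle about 2 mm from where I released it, well inside the 12 mm limit. I saw nothing disturbed among the other parts, but I did not measure them again.

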